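# Hook a ledge bracket into a slotted upright and press it down to lock

## Task

Fit the loose ledge bracket to the empty slotted upright, with its ledge towards you: take it by its grip tab, put both hooks into the two slots until its back plate is flush, then press it straight down, past the catch, until it lands firmly on the stop inside, and let go. Press by feel, firmly (10 to 25 N) but never harder: do not ram it. Leave the other things on the table where they stand.

Things in the scene. Friction and masses are not known exactly. Their poses are not given: they have to be found in the camera images.
- bracket: Loose ledge bracket, 0.17 to 0.29 kg, standing on its ledge. Origin: centre of the ledge's underside; x to the rear (hooks), z up. Aluminium ledge 90 x 64 x 4 mm, 10 mm front lip, 6 mm rib; at the rear a back plate 24 mm wide, 4 thick, up to z = 136 mm, rear face at x = +45. Two hooks 6 mm wide project behind it: the lower spans z = 20 to 58 mm, the upper z = 92 to 130.
- grip_tab (a point): Point to grip, in the bracket's black upright grip tab (12 mm thick along its y, 24 mm long along x, z = 128 to 172 mm of the bracket); the point is at x = +9, z = 158 mm of the bracket, 36 mm in front of the back plate's rear face.
- lower_hook (a point): In the back plate's rear face at the height of the lower hook's underside (x = +45, z = 20 mm of the bracket; axes as the bracket's). Each hook is 38 mm tall: an 8 mm tall neck at the top, then a lip hanging down, 6.8 mm free between back plate and lip; the lip's foot is a barb 8 mm tall reaching 15.8 mm behind the back plate.
- bare_upright: Steel slotted upright without a bracket, fixed to the table (place varies). Origin at table height, mid front face; the front looks along its -x (to the robot), z up. Post 46 mm wide, 37 deep, 211 tall, front plate 5 mm; foot 110 x 100 x 8 mm. Slots 9 mm wide, 44 tall, mid front: z = 80 to 124 and 152 to 196 mm. Pressing the bracket on it with over 40 N, or the hand with over 25 N, spoils it.
- lower_slot (a point): Middle of the lower slot's lower edge, in the front face (z = 80 mm of the upright; axes as the upright's). The bracket's x goes along the upright's x. The hooks pass in with their undersides 0 to 6 mm above the slots' lower edges, until the back plate meets the front face; the lips then have 1.8 mm to spare behind the plate. Only then press down.
- upper_slot (a point): Middle of the upper slot's lower edge, in the front face (z = 152 mm of the upright), 72 mm above the lower one, as the hooks are. Pressed down, the bracket ends on a solid stop that cannot be seen and differs between uprights: the hooks' undersides end 17 to 28 mm below the slots' lower edges; press it onto the stop with 10 N or more before letting go.
- catch (a joint): Sprung catch in the bare upright (m): 0 at rest, pushed back up to 0.005 as the lower hook's barb passes, 0 again once snapped over it. The barb meets it with the hook's underside 2 to 14 mm below the slot edge; it takes about 10 to 20 N of downward push to pass and snaps in 1 to 2 mm before the stop.
- fitted_upright: The other upright, of the same make, with a fixed bracket of the same shape already on it; it shows how the finished work looks. Origin and axes as the bare upright's. Leave alone.
- steel_cup_a: Small steel cup, 64 mm wide, 36 mm tall, origin at its underside. Leave alone.
- steel_cup_b: Second small steel cup, the same. Leave alone.
- timer: Round twist timer, 66 mm wide, 48 mm tall, origin at its underside. Leave alone.
- thermometer: Probe thermometer lying on the table, 198 x 26 x 18 mm. Leave alone.
- carton: Small standing carton, 42 x 62 x 126 mm, origin at its underside. Leave alone.

How it is judged:
On the way, in this order (a step that is already met when the one before it is completed fails the run):
1. both hooks are through the slots with the back plate against the front face, not yet down (x of lower_hook in the frame of lower_slot between -0.004 and 0.003 m and y of lower_hook in the frame of lower_slot between -0.004 and 0.004 m and angle between bracket's own z axis and vertical below 0.08 rad and angle between the x axis of bracket and the x axis of bare_upright, either way round below 0.12 rad and z of lower_hook in the frame of lower_slot between -0.002 and 0.01 m), for 0.05 s.
2. the bracket is pressed down past the catch, which has snapped back, and pressed firmly (over 8 N) onto the stop by the fingers (x of lower_hook in the frame of lower_slot between -0.004 and 0.003 m and y of lower_hook in the frame of lower_slot between -0.004 and 0.004 m and angle between bracket's own z axis and vertical below 0.08 rad and angle between the x axis of bracket and the x axis of bare_upright, either way round below 0.12 rad and z of lower_hook in the frame of lower_slot between -0.031 and -0.0156 m and value of joint catch below 0.0015 m and contact force between bracket and bare_upright above 8 N and contact force between the fingers and bracket above 1 N), for 0.05 s.
At the end, for the whole second after the job is handed in: Bracket released and at rest in the bare upright, lower hook's underside 15.6 to 31 mm below the slot's lower edge, within 4 mm of flush and of the slot's middle, upright within 0.08 rad, turned within 0.12 rad, catch within 1.5 mm of rest (x of lower_hook in the frame of lower_slot between -0.004 and 0.003 m and y of lower_hook in the frame of lower_slot between -0.004 and 0.004 m and angle between bracket's own z axis and vertical below 0.08 rad and angle between the x axis of bracket and the x axis of bare_upright, either way round below 0.12 rad and z of lower_hook in the frame of lower_slot between -0.031 and -0.0156 m and value of joint catch below 0.0015 m and linear speed of bracket below 0.01 m/s and angular speed of bracket below 0.1 rad/s and contact force between the fingers and bracket below 0.1 N); the robot touches nothing.
It fails at once if the bracket is pressed against the bare upright with more than 40 N (contact force between bracket and bare_upright above 40 N).
It fails at once if the hand or arm pushes the bare upright itself with more than 25 N (contact force between the arm and bare_upright above 25 N).
It fails at once if the fitted upright is pushed with more than 15 N (contact force between anything else and fitted_upright above 15 N).
It fails at once if a cup, the timer, the thermometer or the carton is moved by more than 20 mm (distance of any of steel_cup_a, steel_cup_b, timer, thermometer, carton from where it was at the start of the episode above 0.02 m).
It also fails if it takes over 48 s, if anything falls off the work surface, if the arm or the gripper's body presses on something with over 40 N, if the wrist force passes 120 N, or if a joint passes its speed limit or range.

## Robot

A 7-joint arm with a two-finger parallel gripper is mounted at the origin on the work surface; the furniture and walls round the work are solid. World frame = base frame: x ahead of the robot, y to its left, z up, the work surface at z = 0. Lengths are in m, angles in rad, forces in N, time in s.
With the tool pointing down it reaches from about 0.4 to 0.875 m from the base axis. Payload 19.3 kg.
Tool frame: the origin (TCP) lies midway between the tips of the shut fingers; the grasp point (between the pads) lies 19 mm behind it; z points along the fingers, y is the line along which they close (so a half turn about z gives the same grasp; the last joint's range is limited). The gripper opens to 85 mm and grips with 20 to 120 N. Pads are 22 mm wide; open, the fingers measure 114 mm over their backs; the gripper's body (76 mm by 85 mm) begins 54 mm behind the grasp point. The pads swing forward as they close: fully open they stand 13 mm farther back than shut.
Start: joints at [1.242, 0.521, -0.036, 1.599, 0.021, 1.021, -0.113], TCP at [0.16, -0.604, 0.231] pointing down, gripper open.
Joint ranges: [-2.91, 2.91], [-0.3, 2.13], [-1.5, 1.42], [0.17, 2.43], [-1.26, 4.41], [0.16, 1.93], [-2.52, 2.52]. Speed limits (rad/s): [1.89, 1.89, 2.39, 2.39, 3.01, 3.01, 3.01].

## Interface

Orientations are given as a rotation vector (axis times angle).
In Python, from cell import move_pose, move_linear, move_j, move_gripper, dwell, ik, snapshot, camera_model, PlanningError, job_done, get_clock, get_joint_positions, get_qvel, get_joint_efforts, get_tcp_pos, get_eef_rot, get_force, get_ft_torque, get_width, get_finger_force gives the robot as it stands. The module is installed in compiled form; this text tells all that it offers. Calls block until the motion is done:
- move_pose(position, orientation): joint-space move of the TCP to a pose.
- move_linear(position, max_speed=0.15, rotation=None): straight line of the TCP; rotation=None keeps the orientation; max_speed is the mean speed in m/s.
- move_j(angles): joint-space move.
- move_gripper(opening, grip_force=None): opening from 0.0 (shut) to 1.0 (fully open); grip_force is the grip in N (None keeps the last); returns when the fingers have stopped.
- dwell(seconds).
- ik(position, orientation): joint angles nearest the present ones, or None.
- snapshot(name): name is "scene" or "top" or "wrist"; returns (picture, depth): 480x640x3 uint8, red, green, blue; 480x640 float32, m along the optical axis (not along the pixel's ray), 0 where there is no reading.
- camera_model(name): a dict with "K" (3x3 intrinsics, pixels), "world_to_cam" (4x4, takes a point from world to camera coordinates). Camera axes: x right, y down, z forward; pixel columns grow to the right and rows downward; lengths in m; the calibration is good to about 2 mm. A picture is of the moment at which its call begins: read the wrist's pose just before it. camera_model takes no time and is no camera call; for the wrist camera it gives the pose at the moment of the call.
A pose or a line that the arm cannot do raises PlanningError and nothing moves.
- job_done(): hands the job in; it is judged then, once.
Readings, each from a call of its own:
- get_clock(): time.
- get_joint_positions(): joint angles.
- get_qvel(): joint speeds.
- get_joint_efforts(): joint torques, N m.
- get_tcp_pos(): TCP position.
- get_eef_rot(): TCP orientation.
- get_force(): force on the tool from outside, world axes, zero at the start.
- get_ft_torque(): the same for the moment, N m.
- get_width(): opening from 0.0 (shut) to 1.0 (fully open).
- get_finger_force(): force on a finger pad.
Only numpy, scipy, OpenCV 4.12 (cv2) and the standard library are available. Lean on these libraries where they do the work, as an engineer would, in place of code of your own. Each camera call takes 0.05 s, during which the arm holds its last target. There are 200 camera calls.

## Working session

There is one attempt and no reset: what is moved stays moved. The work goes in short steps, each a Python script; the robot and the scene stay as the last script left them, time stands still between calls to the robot, and variables do not carry over. Pictures are saved under pics/ and viewed, at most 10 in all, crops included, and the job is handed in when it is done.

```bash
ls; mkdir -p pics
cat > h.py <<'E'
import numpy as np, cv2
from cell import *
def grab(n):
    m=camera_model(n); p,d=snapshot(n); return p,d,m
def cloud(d,m):
    K=np.array(m["K"]);T=np.linalg.inv(np.array(m["world_to_cam"]))
    v,u=np.mgrid[:d.shape[0],:d.shape[1]]
    c=np.stack([(u-K[0,2])/K[0,0]*d,(v-K[1,2])/K[1,1]*d,d],-1)
    w=c@T[:3,:3].T+T[:3,3]; w[d==0]=np.nan
    return w
E
python3 - <<'E'
from h import *
for n in("scene","top"):
    p,d,m=grab(n); cv2.imwrite(f"pics/{n}0.png",p[...,::-1]); np.savez(f"{n}0.npz",p=p,w=cloud(d,m))
    print(n,np.round(np.linalg.inv(m["world_to_cam"]),3))
print(get_clock(),get_tcp_pos(),get_eef_rot(),get_force(),get_width())
E
```

```text
pics
scene [[-0.831 -0.406  0.38  -0.07 ]
 [-0.556  0.62  -0.553  0.827]
 [-0.011 -0.671 -0.741  1.203]
 [ 0.     0.     0.     1.   ]]
top [[ 0.01  -0.991  0.131  0.307]
 [-1.    -0.01  -0.003  0.016]
 [ 0.004 -0.131 -0.991  1.468]
 [ 0.     0.     0.     1.   ]]
0.1 [ 0.15983308 -0.60388949  0.23079129] [-3.11432231e+00 -4.05248195e-01  3.07979696e-04] [ 0.82646537  0.8115325  -0.54625762] 0.9944554078420992
```

View pics/scene0.png

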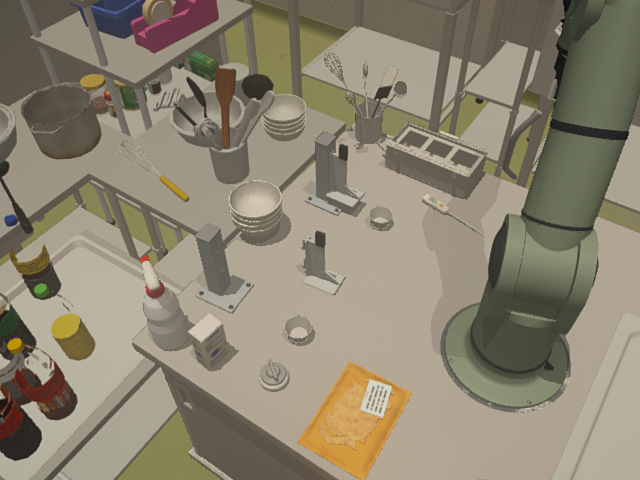

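View pics/top0.png

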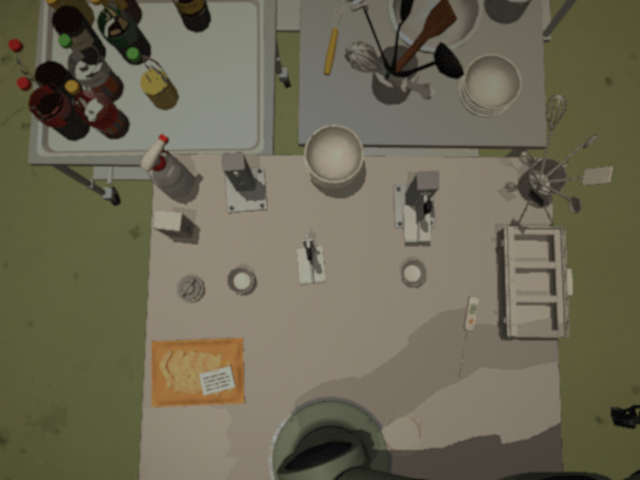

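The scene view shows the loose bracket at about (320,265), the bare upright at (212,262) and the fitted upright at (330,175). In the top view these are at (312,262), (240,180) and (420,200). Next I'll measure them in the point clouds.

Run:
```python
from h import *
t=np.load("top0.npz"); s=np.load("scene0.npz")
def reg(w,u0,u1,v0,v1): return w[v0:v1,u0:u1].reshape(-1,3)
def rect(q,name):
    if len(q)<5: print(name,len(q));return
    r=cv2.minAreaRect((q[:,:2]*1000).astype(np.float32)); print(name,len(q),np.round(r[0],1),np.round(r[1],1),round(r[2],1),"z",np.round(np.percentile(q[:,2],[5,50,95])*1000,1))
def band(q,a,b): return q[(q[:,2]>a)&(q[:,2]<b)]
for nm,W,U,B in(("top",t["w"],(215,275,145,220),(290,335,228,292)),("scene",s["w"],(190,256,220,312),(298,350,225,296))):
    U=reg(W,*U);B=reg(W,*B)
    rect(band(U,.004,.012),nm+" U foot"); rect(band(U,.2,.22),nm+" U top"); rect(band(U,.03,.19),nm+" U body")
    rect(band(B,.003,.007),nm+" B ledge");rect(band(B,.06,.125),nm+" B mid"); rect(band(B,.14,.18),nm+" B tab"); rect(band(B,.02,.18),nm+" B all")
p=t["p"]; print(t["w"][180,240],t["w"][262,305],t["w"][330,300])
```

```text
top U foot 1069 [652.2 218.5] [163.3 147.6] 1.7 z [ 4.4  7.4 11.2]
top U top 419 [660.3 218.7] [40.6 47.9] 5.3 z [205.1 210.6 214.4]
top U body 462 [658.9 217.9] [37.8 46.2] 5.7 z [ 37.4 114.3 183.1]
top B ledge 590 [473.4  48.4] [155.7 108.4] 0.6 z [3.2 4.4 6.6]
top B mid 42 [486.3  52.8] [55.3 22.4] 18.3 z [ 64.6  96.9 124. ]
top B tab 68 [479.  55.] [45.3 13.3] 5.1 z [152.2 170.7 175.8]
top B all 218 [470.2  58. ] [23.1 88.3] 88.9 z [ 24.5 130.4 173.8]
scene U foot 1005 [684.2 170.6] [160.  257.9] 37.9 z [ 4.3  7.3 10.9]
scene U top 343 [658.7 217.7] [42.2 51. ] 1.7 z [202.3 210.3 213.7]
scene U body 1371 [674.8 134.4] [ 74.9 225.3] 20.1 z [ 39.7  95.2 180.4]
scene B ledge 514 [494.2  -6.2] [135.5 238.7] 35.3 z [3.1 4.2 6.6]
scene B mid 360 [486.1  60. ] [65.4 20. ] 5.0 z [ 63.6  94.8 121.1]
scene B tab 127 [465.3  52.4] [23.8 16.7] 7.6 z [142.4 161.1 173.8]
scene B all 848 [469.   56.8] [100.4  27.5] 0.6 z [ 25.4  92.2 167.9]
[0.65465305 0.22105487 0.0685815 ] [0.46626502 0.06525067 0.00578309] [0.30110733 0.07499872 0.00433041]
```

```bash
cat >> h.py <<'E'
def rv(yaw): return np.pi*np.array([np.cos(yaw/2),np.sin(yaw/2),0])
E
python3 - <<'E'
from h import *
move_linear([0.16,-0.604,0.40],max_speed=0.25)
move_pose([0.42,0.05,0.36],rv(0.09))
dwell(.2)
print(get_clock(),get_tcp_pos(),get_force())
p,d,m=grab("wrist"); np.savez("w1.npz",p=p,w=cloud(d,m)); cv2.imwrite("pics/w1.png",p[...,::-1])
print(np.round(np.linalg.inv(m["world_to_cam"]),3), m["K"])
E
```

```text
3.625 [0.4200827  0.04974686 0.35996163] [-0.95720939 -0.22534095 -0.04353801]
[[ 0.088 -0.96  -0.265  0.487]
 [-0.996 -0.085 -0.022  0.057]
 [-0.001  0.266 -0.964  0.501]
 [ 0.     0.     0.     1.   ]] [[331.37770357   0.         321.70323162]
 [  0.         331.37770357 236.08353504]
 [  0.           0.           1.        ]]
```

View pics/w1.png

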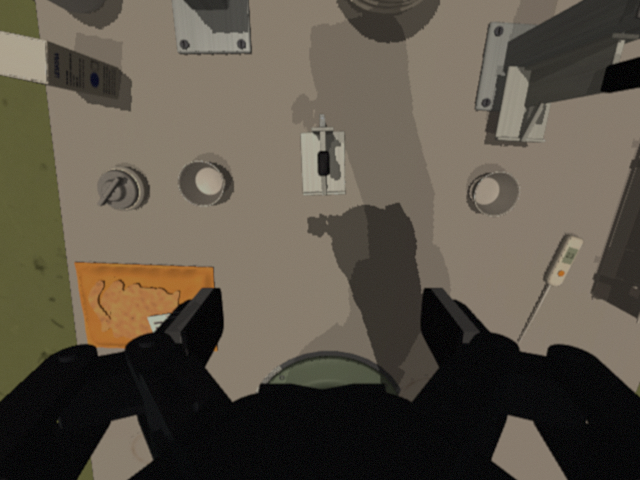

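The wrist view shows the bracket at (323,160): its ledge spans about (302-345, 131-195), the black tab is at (323,162) and the hooks point up in the image. I'll fit those.

Run:
```python
from h import *
a=np.load("w1.npz");w=a["w"];p=a["p"].astype(int)
sub=(slice(100,205),slice(290,358)); W=w[sub];P=p[sub];s=P.sum(-1)
def fit(M,name):
    M=M.astype(np.uint8); n,l,st,c=cv2.connectedComponentsWithStats(M); k=1+np.argmax(st[1:,4]); q=W[l==k]; q=q[~np.isnan(q[:,0])]
    r=cv2.minAreaRect((q[:,:2]*1000).astype(np.float32)); print(name,len(q),np.round(r[0],1),np.round(r[1],1),round(r[2],2),"med",np.round(np.median(q,0)*1000,1))
    return q
z=W[...,2]
print("desk z",np.nanmedian(w[205:230,250:300,2]))
print(P[52,34],P[35,20],P[20,10],z[52,34],z[35,20])
fit((s<90)&(z>.1),"tab dark"); 
fit((z>.155),"tab top")
# bright ledge: colour-based, project to z=0.004
fit((s>480),"bright")
q=W[(z>.02)&(z<.19)]; c=np.nanmedian(q,0)
for lo,hi in((.0,.06),(.06,.126),(.126,.14),(.14,.18)):
    k=q[(q[:,2]>lo)&(q[:,2]<hi)]; print(lo,len(k),np.round(k.min(0)*1e3),np.round(k.max(0)*1e3))
```

```text
desk z -0.0008794335570319611
[11  8 12] [175 171 153] [117 106  94] 0.17022258837483145 0.003821995927539956
tab dark 187 [470.5  53.9] [21.7  8.9] 5.37 med [471.1  53.2 170.8]
tab top 297 [469.5  54.3] [24.1 11.9] 5.65 med [469.7  54.3 170.6]
bright 773 [460.7  70.8] [80.8 24.9] 6.35 med [464.7  72.4   3.1]
0.0 59 [427.  47.  20.] [502.  69.  48.]
0.06 40 [500.  48.  67.] [520.  69. 118.]
0.126 269 [481.  47. 127.] [516.  70. 137.]
0.14 299 [457.  48. 154.] [482.  61. 173.]
```

Run:
```python
from h import *
move_pose([0.53,0.195,0.36],rv(0.1)); dwell(.2)
p,d,m=grab("wrist"); np.savez("w2.npz",p=p,d=d,w=cloud(d,m),K=m["K"],T=m["world_to_cam"]); cv2.imwrite("pics/w2.png",p[...,::-1])
print(get_clock(),get_tcp_pos())
```

```text
4.6833 [0.53003806 0.19409561 0.36044323]
```

View pics/w2.png

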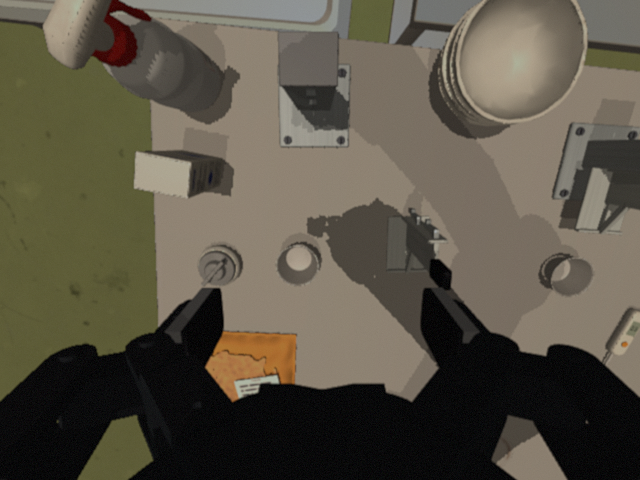

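The bare upright's top is at (280-338, 33-86). Its dark front face with the slots lies just below that, and the foot covers (279-350, 66-147). I'll fit the top, the front face and the slots.

Run:
```python
from h import *
a=np.load("w2.npz");w=a["w"];p=a["p"].astype(int)
sub=(slice(25,152),slice(268,356)); W=w[sub];z=W[...,2]
def rect(q,n):
    r=cv2.minAreaRect((q[:,:2]*1000).astype(np.float32)); print(n,len(q),np.round(r[0],1),np.round(r[1],1),round(r[2],2),"z",np.round(np.median(q[:,2])*1e3,1))
q=W[(z>.203)&(z<.22)]; rect(q,"top")
# robust top: 0.5..99.5 extents along yaw candidates
f=W[(z>.02)&(z<.198)&(W[...,0]<.66)]; 
med=np.median(f[:,0]); f=f[abs(f[:,0]-med)<.02]
A=np.c_[f[:,1],np.ones(len(f))]; k=np.ones(len(f),bool)
for _ in range(6):
    c=np.linalg.lstsq(A[k],f[k,0],rcond=None)[0]; r=f[:,0]-A@c; k=abs(r)<.004
print("front x = %.4f*y+%.4f"%tuple(c),"n",k.sum(),"yaw",-np.degrees(np.arctan(c[0])),"std",r[k].std(),"y",np.percentile(f[k,1],[1,50,99]))
for y in (.2,.217,.23): print(y,c[0]*y+c[1])
# deep points through slots
dp=f[r>.006]; print("inside slot",len(dp),np.round(np.median(dp,0),4) if len(dp) else "")
g=W[(z>.004)&(z<.012)]; 
F=((z>.0045)&(z<.0125)).astype(np.uint8); n,l,st,_=cv2.connectedComponentsWithStats(F); i=1+np.argmax(st[1:,4]); rect(W[l==i],"foot")
im=cv2.resize(p[20:155,265:360].astype(np.uint8)[...,::-1],None,fx=4.2,fy=4.2,interpolation=cv2.INTER_CUBIC); cv2.imwrite("pics/w2c.png",cv2.convertScaleAbs(im,alpha=1.8))
```

```text
top 3274 [661.6 219.3] [39.7 48.1] 5.17 z 210.0
front x = -0.0930*y+0.6631 n 919 yaw 5.313586257891009 std 0.0006394782909888043 y [0.19531957 0.2180572  0.23962163]
0.2 0.6445225296218356
0.217 0.6429414213991222
0.23 0.6417323386405767
inside slot 10 [0.6595 0.2214 0.0737]
foot 3501 [647.5 218.2] [109.3  99.7] 5.39 z 7.1
```

View pics/w2c.png

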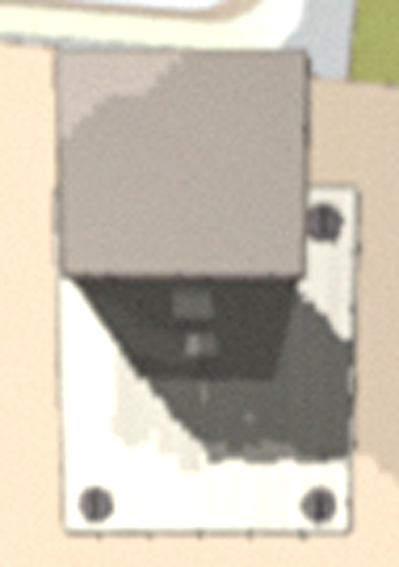

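Run:
```python
from h import *
a=np.load("w2.npz");K=a["K"];T=np.linalg.inv(a["T"]); o=T[:3,3]
n=np.array([1,.093,0]); 
for u,v in((310.95,92.1),(312.9,102.1)):
    r=T[:3,:3]@np.array([(u-K[0,2])/K[0,0],(v-K[1,2])/K[1,1],1]); t=(.6631-n@o)/(n@r); print("slot pt",np.round(o+t*r,4))
yaw=.099; g=np.array([.4695,.0543])
move_pose([*g,.25],rv(yaw))
move_linear([*g,.139],max_speed=.12)
f0=get_force(); move_gripper(0.0,grip_force=90); dwell(.2)
print(get_clock(),get_tcp_pos(),get_width(),get_finger_force(),get_force(),f0)
move_linear([*g,.20],max_speed=.1); dwell(.2)
print(get_width(),get_finger_force(),get_force())
p,d,m=grab("wrist"); np.savez("w3.npz",p=p,w=cloud(d,m),tcp=get_tcp_pos()); cv2.imwrite("pics/w3.png",p[...,::-1])
```

```text
slot pt [0.643  0.2163 0.172 ]
slot pt [0.643  0.2164 0.098 ]
7.4 [0.46956415 0.05409713 0.13913458] 0.12892256883004943 87.99520969390869 [-1.26907667 -2.32584065  5.68734015] [-0.7022644   0.29080875  0.19271437]
0.12665730288094923 87.45573163032532 [-0.40923245 -0.53326508 -2.40393983]
```

View pics/w3.png

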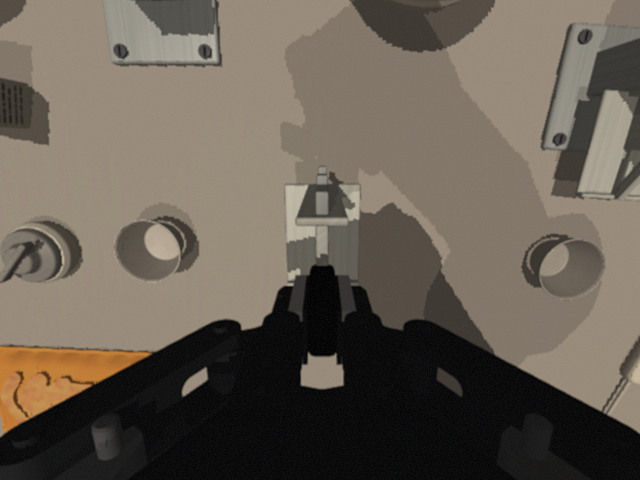

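The bracket is in the hand. The back plate's top is at about (298-348, 220) and the hooks at (322,170-215), symmetric about the gripper. Next I'll check the plate offset against the TCP.

Run:
```python
from h import *
a=np.load("w3.npz");w=a["w"];tcp=a["tcp"];print(tcp)
W=w[150:285,280:365].reshape(-1,3);W=W[~np.isnan(W[:,0])]
c,s=np.cos(.099),np.sin(.099)
L=W-tcp; B=np.c_[L[:,0]*c+L[:,1]*s,-L[:,0]*s+L[:,1]*c,L[:,2]+.139]  # bracket frame approx; x from tab point
def st(k,n):
    q=B[k]; print(n,len(q),"p2",np.round(np.percentile(q,2,0)*1e3,1),"med",np.round(np.median(q,0)*1e3,1),"p98",np.round(np.percentile(q,98,0)*1e3,1))
x,y,z=B.T
st((z>.131)&(z<.142)&(x>.028)&(x<.042),"plate top")
st((z>.03)&(z<.128)&(x>.033)&(x<.039)&(abs(y)>.005),"rear face")
st((z>.06)&(z<.135)&(x>.040)&(x<.06),"hook upper")
st((z>-.003)&(z<.009)&(x>-.07)&(x<.04),"ledge")
k=(z>.03)&(z<.128)&(x>.028)&(x<.042)&(abs(y)>.005)&(abs(y)<.0125)
A=np.c_[y[k],z[k],np.ones(k.sum())]; print(k.sum(),np.linalg.lstsq(A,x[k],rcond=None)[0])
```

```text
[0.46931776 0.05437473 0.19960956]
plate top 596 p2 [ 28.5  -9.9 131.2] med [ 34.3   1.4 134.4] p98 [ 36.3  12.7 135.9]
rear face 576 p2 [ 35.6 -10.1  34.5] med [35.9  6.5 97.2] p98 [ 36.2  12.7 126.7]
hook upper 393 p2 [40.3 -1.3 96.4] med [ 46.6   1.5 126.6] p98 [ 51.7   4.3 129.7]
ledge 4395 p2 [-48.1 -30.    1.4] med [-11.5  -5.    2.9] p98 [35.1 32.2  4.5]
558 [-0.00214432  0.00235767  0.03574144]
```

```bash
cat >> h.py <<'E'
YAW=.092; C,S=np.cos(YAW),np.sin(YAW); F=np.array([.643,.217])
def tcp(x,y,z): # x: plate rear face rel. front face; y lateral hook (camera-corrected); z hook underside above slot edge
    a=x-.036; b=y-.0014
    return [F[0]+a*C-b*S, F[1]+a*S+b*C, z+.199]
def loc(v): return np.array([v[0]*C+v[1]*S,-v[0]*S+v[1]*C,v[2]])
E
python3 - <<'E'
from h import *
move_linear(tcp(-.035,0,.003),max_speed=.15,rotation=rv(YAW)); dwell(.3)
f0=loc(get_force()); np.save("f0.npy",f0); print(get_clock(),f0,get_tcp_pos(),tcp(-.035,0,.003))
p,d,m=grab("wrist"); cv2.imwrite("pics/w4.png",p[...,::-1])
x=-.035
move_linear(tcp(-.020,0,.003),max_speed=.05); x=-.020
while x<.003:
    x+=.0015; move_linear(tcp(x,0,.003),max_speed=.02)
    f=loc(get_force())-f0; print(round(x,4),np.round(f,1),np.round(loc(get_ft_torque()),2))
    if np.abs(f).max()>5: break
print(get_clock())
E
```

```text
10.1 [-0.72654463  0.73911805 -3.1333409 ] [0.57243517 0.20873362 0.20208003] [np.float64(0.5724288785098777), np.float64(0.20908313119810668), 0.202]
-0.0185 [ 0.4 -0.4  0.6] [ 0.03  0.1  -0.01]
-0.017 [ 0.6 -0.9  0.4] [ 0.03  0.03 -0.03]
-0.0155 [ 0.1 -0.4  0.3] [ 0.02 -0.01  0.01]
-0.014 [ 0.4 -0.8  0.4] [ 0.03  0.05 -0.01]
-0.0125 [ 1.1 -1.3 -0.1] [-0.02  0.01 -0.02]
-0.011 [ 1.2 -0.5  0.3] [0.06 0.   0.06]
-0.0095 [ 0.1 -1.   0.7] [0.03 0.01 0.04]
-0.008 [ 0.1 -0.9  0.9] [ 0.03  0.03 -0.03]
-0.0065 [ 0.3 -0.5  0.2] [ 0.05 -0.02 -0.01]
-0.005 [ 1.  -0.2  1.2] [-0.01  0.02  0.03]
-0.0035 [ 1.  -0.8  0.8] [-0.01  0.05  0.  ]
-0.002 [ 1.2 -0.9  0.7] [0.   0.02 0.01]
-0.0005 [ 0.7 -0.4  0.8] [ 0.04 -0.01  0.  ]
0.001 [-8.2 -1.7  6.3] [-0.33  1.94 -0.1 ]
14.1
```

```bash
cat > press.py <<'E'
from h import *
import sys
z,FMAX,ZMIN=float(sys.argv[1]),float(sys.argv[2]),float(sys.argv[3])
X=float(sys.argv[4]); f0=np.load("f0.npy")
while z>ZMIN:
    f=loc(get_force())-f0
    z-=.0008 if f[2]<9 else .0004
    move_linear(tcp(X,0,z),max_speed=.02)
    f=loc(get_force())-f0; q=get_tcp_pos()
    l=loc(np.array([*(q[:2]-F),q[2]-.199]))+[.036,.0014,0]
    print(round(z*1e3,1),np.round(f,1),np.round(l*1e3,2))
    if f[2]>FMAX or abs(f[:2]).max()>15: break
print(get_clock(),get_width(),get_finger_force())
E
python3 - <<'E'
from h import *
f0=np.load("f0.npy")
move_linear(tcp(.0003,0,.003),max_speed=.02); dwell(.2); print(loc(get_force())-f0,get_tcp_pos())
E
python3 press.py .003 17 -.014 .0003
```

```text
[-4.75777268 -0.99035612  3.73708763] [0.6072235  0.21237127 0.20200382]
2.2 [-4.9 -1.3  2.9] [-0.03  0.14  2.18]
1.4 [-4.7 -1.2  2.3] [-0.06  0.16  1.33]
0.6 [-3.7 -0.4  2.1] [-0.07  0.23  0.53]
-0.2 [-3.8 -0.9  2.8] [-0.05  0.21 -0.24]
-1.0 [-4.  -0.2  1.8] [-0.04  0.2  -1.06]
-1.8 [-3.2 -0.8  3.3] [-0.05  0.19 -1.86]
-2.6 [-3.9 -0.7  3. ] [-0.06  0.19 -2.67]
-3.4 [-4.1 -0.4  2.3] [-0.05  0.2  -3.46]
-4.2 [-4.3 -0.5  3. ] [-0.06  0.19 -4.29]
-5.0 [-4.2 -0.5  2.6] [-0.03  0.23 -5.06]
-5.8 [-3.4 -0.1  3. ] [-0.06  0.2  -5.86]
-6.6 [-4.3 -0.9  2.3] [-0.06  0.24 -6.69]
-7.4 [-4.9 -0.8  4.9] [-0.04  0.24 -7.36]
-8.2 [-6.  -0.6  8. ] [-0.04  0.29 -7.88]
-9.0 [-7.4 -1.2 10.7] [-0.04  0.38 -8.48]
-9.4 [-8.8 -0.9 11.9] [-0.05  0.43 -8.76]
-9.8 [-8.4 -1.8 11.7] [-0.05  0.48 -9.09]
-10.2 [-8.2 -1.6 14. ] [-0.03  0.47 -9.42]
-10.6 [-10.   -1.5  14.7] [-0.05  0.54 -9.77]
-11.0 [-9.5 -2.2 15.2] [ -0.09   0.55 -10.16]
-11.4 [-10.2  -2.2  17.4] [ -0.1    0.63 -10.36]
19.8 0.1265249562188169 90.24113416671753
```

```bash
python3 press.py -.0114 21.5 -.031 0.0
```

```text
-11.8 [-10.   -0.6  20.2] [ -0.12   0.67 -10.51]
-12.2 [-11.7  -2.2  23. ] [ -0.12   0.72 -10.69]
20.3 0.1261896643641068 90.95627188682556
```

```bash
python3 - <<'E'
from h import *
f0=np.load("f0.npy")
for x in(-.0004,-.0008):
    move_linear(tcp(x,0,-.0118),max_speed=.02); dwell(.1); q=get_tcp_pos(); print(np.round(loc(get_force())-f0,1),np.round((loc(np.array([*(q[:2]-F),q[2]-.199]))+[.036,.0014,0])*1e3,2),np.round(loc(get_ft_torque()),2))
E
python3 press.py -.0118 22 -.031 -.0008
```

```text
[-4.8 -0.6 16.9] [ -0.14   0.58 -10.57] [-0.21  1.38 -0.1 ]
[-4.7 -1.1 15.1] [ -0.37   0.52 -10.59] [-0.16  1.01 -0.02]
-12.2 [-5.5 -0.7 18.7] [ -0.36   0.6  -10.77]
-12.6 [-6.9 -2.  21.2] [ -0.35   0.66 -10.95]
-13.0 [-8.1 -1.3 24.4] [ -0.35   0.74 -11.08]
21.75 0.12492946220395866 91.26792311668396
```

Run:
```python
from h import *
f0=np.load("f0.npy"); dwell(.1)
print(np.round(loc(get_force())-f0,1),np.round(loc(get_ft_torque()),2),get_eef_rot(),rv(YAW))
p,d,m=grab("wrist"); cv2.imwrite("pics/w5.png",p[...,::-1]); t=get_tcp_pos(); np.savez("w5.npz",p=p,w=cloud(d,m),tcp=t)
W=cloud(d,m)[120:330,240:400].reshape(-1,3); W=W[~np.isnan(W[:,0])]; L=W-t
B=np.c_[L[:,0]*C+L[:,1]*S,-L[:,0]*S+L[:,1]*C,L[:,2]+.139]; x,y,z=B.T
def st(k,n):
    q=B[k]; print(n,len(q),"p2",np.round(np.percentile(q,2,0)*1e3,1),"med",np.round(np.median(q,0)*1e3,1),"p98",np.round(np.percentile(q,98,0)*1e3,1)) if k.sum() else print(n,0)
st((z>.129)&(z<.142)&(x>.028)&(x<.037)&(abs(y)<.02),"plate top")
k=(z>-.006)&(z<.009)&(x>-.07)&(x<.03)&(abs(y)<.045); st(k,"ledge")
k2=k&(abs(y)>.006); A=np.c_[x[k2],y[k2],np.ones(k2.sum())]; print("ledge plane",np.linalg.lstsq(A,z[k2],rcond=None)[0])
print(get_clock())
```

```text
[-8.5 -1.  24.4] [-0.42  1.81 -0.02] [-3.13744145 -0.14458556 -0.00319323] [3.13826943 0.1444623  0.        ]
plate top 0
ledge 2508 p2 [-49.9 -30.    1.6] med [-25.6  -4.9   3. ] p98 [-6.9 31.9  5. ]
ledge plane [-0.01640212 -0.00213362  0.00262981]
21.9
```

View pics/w5.png

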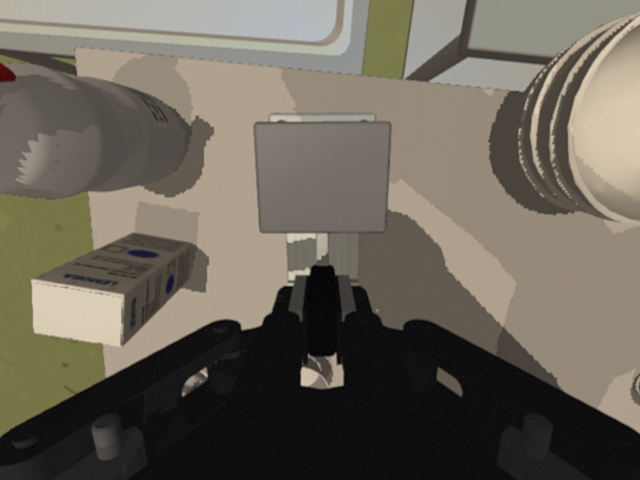

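The wrist view shows the bracket seated against the post, with the post's top at (256-391, 122-232) and the ledge still square in the grip. The catch is resisting the push. I'll back off, take out the side load and press again.

```bash
sed -i 's/tcp(X,0,z)/tcp(X,Y,z)/; s/^X=/Y=float(sys.argv[5]); X=/' press.py
python3 - <<'E'
from h import *
f0=np.load("f0.npy")
for x,z in((-.0008,-.0105),(-.0014,-.0105),(-.002,-.0105)):
    move_linear(tcp(x,-.0005,z),max_speed=.02); dwell(.1); q=get_tcp_pos(); print(np.round(loc(get_force())-f0,1),np.round((loc(np.array([*(q[:2]-F),q[2]-.199]))+[.036,.0014,0])*1e3,2),np.round(loc(get_ft_torque()),2))
E
python3 press.py -.0105 23 -.031 -.002 -.0005
```

```text
[-3.5 -0.9 11.1] [-0.45 -0.28 -9.94] [-0.17  0.82 -0.04]
[-2.6 -1.1  8.9] [-1.06 -0.25 -9.99] [-0.1   0.72 -0.02]
[-2.  -0.2  8.7] [ -1.68  -0.24 -10.07] [-0.05  0.65 -0.09]
-11.3 [-2.4 -0.3 13. ] [ -1.46  -0.15 -10.51]
-11.7 [-2.5 -0.3 14.8] [ -1.32  -0.09 -10.69]
-12.1 [-4.3 -1.6 17. ] [ -1.22  -0.08 -10.91]
-12.5 [-4.2 -1.2 19.6] [ -1.11  -0.02 -11.06]
-12.9 [-5.5 -1.9 21. ] [ -1.14   0.04 -11.28]
-13.3 [-0.4  1.1  4. ] [ -1.8   -0.24 -13.06]
-14.1 [1.3 1.  0.6] [ -1.9   -0.51 -14.41]
-14.9 [ 1.4  0.4 -0.4] [ -1.93  -0.56 -15.1 ]
-15.7 [ 2.1 -0.2  1.4] [ -1.94  -0.56 -15.77]
-16.5 [2.4 0.  2.7] [ -1.97  -0.57 -16.53]
-17.3 [0.6 0.2 3.9] [ -1.94  -0.51 -17.3 ]
-18.1 [ 2.  -0.2  3.4] [ -1.94  -0.56 -18.15]
-18.9 [ 1.2 -0.3  3.8] [ -1.95  -0.54 -18.96]
-19.7 [ 3.6 -0.4 -0.7] [ -1.95  -0.62 -19.93]
-20.5 [ 3.7  0.5 -0.9] [ -1.96  -0.59 -20.66]
-21.3 [ 3.2 -0.4 -0.8] [ -2.02  -0.57 -21.43]
-22.1 [ 4.1 -0.5 -0.7] [ -1.98  -0.54 -22.16]
-22.9 [-0.1 -0.4  5.6] [ -2.04  -0.39 -22.67]
-23.7 [-3.1 -1.3 15.3] [ -2.03  -0.18 -22.85]
-24.1 [-5.3 -3.  20.1] [ -2.05  -0.08 -22.93]
-24.5 [-6.4 -3.6 23.9] [-2.050e+00 -2.000e-02 -2.301e+01]
28.225 0.12818749945954436 91.44601821899414
```

The bracket is past the catch and on the stop at about -23 mm. Next I'll bring it flush, press it firmly, then release and back away.

Run:
```python
from h import *
f0=np.load("f0.npy")
def say(n): q=get_tcp_pos(); print(n,get_clock(),np.round(loc(get_force())-f0,1),np.round((loc(np.array([*(q[:2]-F),q[2]-.199]))+[.036,.0014,0])*1e3,2),np.round(loc(get_ft_torque()),2))
move_linear(tcp(-.002,-.0005,-.0232),max_speed=.02); say("ease")
for x in(-.0014,-.0008,-.0003):
    move_linear(tcp(x,-.0005,-.0232),max_speed=.02); say(x)
    if (loc(get_force())-f0)[0]<-8: break
z=-.0232
while (loc(get_force())-f0)[2]<16 and z>-.0255:
    z-=.0003; move_linear(tcp(x,-.0005,z),max_speed=.02); say(round(z,4))
dwell(.3); say("press")
move_linear(tcp(x,-.0005,-.023),max_speed=.02); say("relax")
q=get_tcp_pos()
move_gripper(0.6); say("open")
move_linear([q[0],q[1],q[2]+.16],max_speed=.15); dwell(.1); say("up")
p,d,m=grab("wrist"); cv2.imwrite("pics/w6.png",p[...,::-1])
p,d,m=grab("scene"); cv2.imwrite("pics/s6.png",cv2.resize(p[190:330,150:350,::-1],None,fx=3,fy=3))
```

```text
ease 28.475 [-0.9 -1.6 12.8] [ -2.01  -0.33 -22.76] [-0.21  0.44 -0.01]
-0.0014 28.725 [-4.2 -0.9 15. ] [ -1.7   -0.21 -22.72] [-0.3   1.08 -0.1 ]
-0.0008 28.975 [-5.9 -1.6 17.4] [ -1.35  -0.15 -22.66] [-0.45  1.57 -0.01]
-0.0003 29.225 [-7.6 -3.  19. ] [ -1.    -0.12 -22.57] [-0.47  2.07 -0.05]
press 29.525 [-8.2 -1.7 18.8] [ -1.05  -0.1  -22.57] [-0.5   2.07 -0.06]
relax 29.775 [-7.1 -2.2 16.3] [ -1.    -0.13 -22.51] [-0.41  1.88 -0.07]
open 30.2417 [ 0.2 -0.3  3. ] [ -0.33  -0.52 -23.13] [-0.05  0.03  0.03]
up 31.5583 [0.9 0.2 2.4] [ -1.18  -0.28 136.64] [-0.02  0.01  0.02]
```

View pics/s6.png

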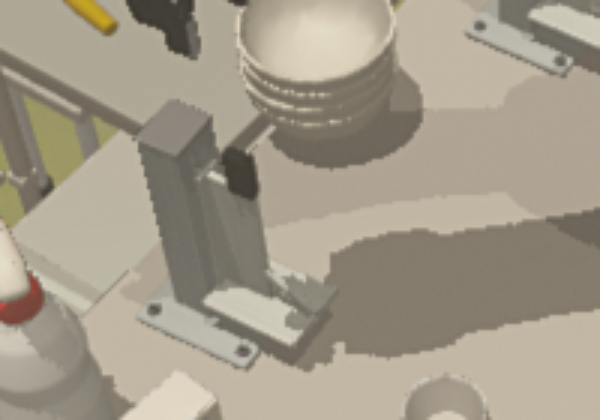

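View pics/w6.png

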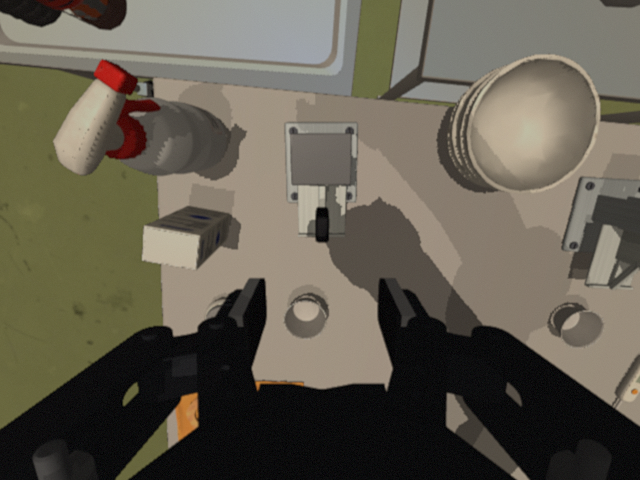

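The bracket hangs square and flush on the bare upright: in the scene crop the tab is at (240,172) and the ledge at (270,310). The hand is clear and the other objects look undisturbed, so I'm handing the job in.

```bash
python3 -c "
from h import *
print(job_done(),get_clock())"
```

```text
the job is handed in; nothing more can be done
the job is handed in; nothing more can be done
```

The bracket is fitted to the bare upright: pressed past the catch, seated on the stop with about 19–24 N, released with the hand clear, and the job was handed in at about 32 s; no verdict came back.

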